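# Press a brass insert into a drawer knob with swivel-mounted locking pliers

## Task

On the desk, use the locking pliers on the swivel stand to press the brass insert fully into the wooden drawer knob held in their jaws: squeeze the two blue handles together, only as hard as needed, until they snap over centre and stay locked by themselves, and let go of them. Then pull the release lever by its red post, away from the fixed handle, so that the pliers spring open again, and let go. Do not slew the pliers round on their swivel, and leave everything else on the desk where it is.

Things in the scene. Friction and masses are not known exactly. Their poses are not given: they have to be found in the camera images.
- pivot (a point): Centre of the pliers' pivot, on the vertical swivel axis, 80 mm above the desk at the pliers' mid-height. Its x axis points from the pivot to the jaws (away from the robot), y to the side of the fixed handle, z up; it turns with the swivel. The pliers lie flat and move in a horizontal plane; the handles run from the pivot roughly towards the robot.
- stand: Stand of the pliers: dark steel plate 170 x 130 x 12 mm fixed to the desk, with a 40 mm post below the pivot; origin on the swivel axis at the desk. Its x axis points away from the robot.
- fixed_grip (a point): Where to squeeze the fixed blue handle: centre of the bar's section, 115 mm from the pivot, 80 mm above the desk. The bar is 10 mm wide, 16 mm high (72 to 88 mm above the desk), and lies along the point's x axis. Its outer face is 5 mm from the point along the point's +y.
- moving_grip (a point): Where to squeeze the moving blue handle, a bar like the fixed one: centre of the section, 115 mm from the pivot, 80 mm above the desk; outer face 5 mm from the point along the point's -y. Across the outer faces here the handles are about 63 mm wide when open, 34 mm when locked. Nothing stands below them or close outside them.
- lever_post (a point): Centre of the red upright post at the tail of the release lever: 10 mm diameter, 56 mm tall, 54 to 110 mm above the desk (point at 80 mm), 185 mm from the pivot, 40 mm past the ends of the blue handles. To release, pull it level and square to the handles, away from the fixed handle (along -y of point pivot).
- handle (a joint): Angle of the moving handle, rad: 0 = open (stop), 0.215 = dead centre, 0.25 = locked (stop). It springs open from short of dead centre; beyond it, it snaps to 0.25 and stays. Closing takes up to about 10 to 15 N on each handle at the squeezing place, most of it about half-way; neither handle may be pressed with more than 30 N.
- lever (a joint): Angle of the release lever on the moving handle, rad: 0 = at rest (it springs back), 0.45 = stop. It bears from about 0.07 and breaks the lock at about 0.15 to 0.25, which is about 20 to 25 mm of pull at the post with 1 to 3 N. Then the moving handle springs open and carries the post some 30 mm further the same way.
- insert (a joint): Depth to which the brass insert is pressed into the knob, m: 0 to 0.001 at the start, home from 0.004 (locking the pliers leaves it at about 0.005). Only the jaw moves it, and it stays where it is pressed.
- swivel (a joint): Turn of the pliers on the stand, rad, positive anticlockwise from above. Stiff (8 N sideways at a squeezing place, 5 N at the red post turn it), stays where left. Starts within 0.12 of 0, stops at 0.36, must stay within 0.30 either way. Pressing one handle alone slews it instead of locking; squeezing both lets it centre itself by up to 0.13.
- knob_face (a point): Centre of the face of the wooden knob into which the insert is pressed, between the jaws 85 mm beyond the pivot, 80 mm above the desk. Only to look at.
- fixed_arm: The fixed handle with the fixed jaw and the knob in it; origin on the swivel axis 50 mm above the desk. The blue bar runs from 20 to 145 mm from the pivot; a screw with a small brass knurl continues it to 159 mm. It turns only with the swivel.
- moving_arm: The blue bar of the moving handle, 20 to 145 mm from the pivot; origin on the swivel axis 50 mm above the desk. The flat steel release lever lies on top of it (up to 98 mm above the desk) and turns about a pin on it 107 mm from the pivot.
- knob_a: Loose finished wooden drawer knob, 29 mm diameter, 24 mm high, standing on the desk to the left of the stand; origin under its centre. Leave alone.
- knob_b: The same, to the right of the stand. Leave alone.
- mug: White mug, 80 mm diameter, 95 mm high; origin under its centre. Leave alone.
- glue: Yellow glue bottle, 56 mm diameter, 130 mm high; origin under its centre. Leave alone.
- tape: Roll of clear tape lying flat, 90 mm diameter, 24 mm high; origin under its centre. Leave alone.
- screwdriver: Screwdriver lying at the right, origin under its middle. Leave alone.
- mallet: Small hammer with a pale handle lying at the left. Leave alone.

How it is judged:
On the way, in this order (a step that is already met when the one before it is completed fails the run):
1. the pliers are locked over centre by themselves, with the fingers off both handles, and the insert is home (value of joint handle above 0.235 rad and value of joint insert above 0.004 m and contact force between the fingers and fixed_arm below 0.3 N and contact force between the fingers and moving_arm below 0.3 N), for 0.3 s.
2. the release lever is pulled while the pliers are still locked (value of joint lever above 0.05 rad and value of joint handle above 0.21 rad).
At the end, for the whole second after the job is handed in: the pliers stand open again (handle below 0.04 rad), the lever is back at rest (below 0.04 rad), the insert is pressed home (at least 4 mm deep) and the swivel is within 0.30 rad of its middle (value of joint each of handle, lever below 0.04 rad and value of joint insert above 0.004 m and value of joint swivel between -0.3 and 0.3 rad); the robot touches nothing.
It fails at once if a handle is pressed with more than 30 N (contact force between the fingers and fixed_arm above 30 N or contact force between the fingers and moving_arm above 30 N).
It fails at once if the pliers are slewed more than 0.30 rad from the middle of their swivel (value of joint swivel above 0.3 rad or value of joint swivel below -0.3 rad).
It fails at once if another thing on the desk is moved by more than 20 mm (distance of any of knob_a, knob_b, mug, glue, tape, screwdriver, mallet from where it was at the start of the episode above 0.02 m).
It also fails if it takes over 54 s, if anything falls off the work surface, if the arm or the gripper's body presses on something with over 40 N, if the wrist force passes 120 N, or if a joint passes its speed limit or range.

## Robot

A 6-joint arm with a two-finger parallel gripper is mounted at the origin on the work surface. World frame = base frame: x ahead of the robot, y to its left, z up, the work surface at z = 0. Lengths are in m, angles in rad, forces in N, time in s.
With the tool pointing down it reaches from about 0.375 to 0.975 m from the base axis. Payload 3.8 kg.
Tool frame: the origin (TCP) lies midway between the tips of the shut fingers; the grasp point (between the pads) lies 19 mm behind it; z points along the fingers, y is the direction in which the jaws open and shut (so a half turn about z gives the same grasp; the last joint's range is limited). The gripper opens to 88 mm and grips with 3 to 60 N. Pads are 18 mm wide; open, the fingers measure 123 mm over their backs; the gripper's body (75 mm by 187 mm) begins 45 mm behind the grasp point.
Start: joints at [1.3, 0.264, 1.604, -0, 1.274, -0.037], TCP at [0.156, 0.657, 0.208] pointing down, gripper open.
Joint ranges: [-2.63, 2.63], [-0.94, 2.18], [0.31, 2.57], [-1.31, 4.45], [0, 2.66], [-2.55, 2.55]. Speed limits (rad/s): [2.57, 2.57, 3.14, 3.14, 3.14, 3.14].

## Interface

Orientations are given as a unit quaternion [x, y, z, w].
In Python, from plant import env, eyes gives the robot as it stands. The module is installed in compiled form; this text tells all that it offers.
- The arm moves only by the tool servo_tool, never from a script. Its argument "commands" is a list of rows, each an object of numbers: "x", "y", "z": the shift along the tool's x, y, z as a fraction of full scale; "ax", "ay", "az": the turn, a rotation vector about the tool's x, y, z as a fraction of full scale; "grip": the gripper's target within -1 to 1 (shut at 1, half-way at 0, fully open at -1). A call has 1 to 12 rows; each row shifts and turns the pose as measured when the row begins, along the tool's axes as they then stand; what a row does not reach is not made up. Full scale, the value 1, is 50 mm for a shift and 0.12 rad for a turn. A row lasts 1/8 s, in which the tool goes at most 62.5 mm and 10.7 degrees, less where a joint would pass 70% of its speed; a pose out of reach is approached as far as the arm can. A call with a number of a shift or a turn outside -1 to 1 is refused whole. A call with a gripper value outside its range is refused whole. The fingers move at their own pace and stop on an object; "force" is the grip in N (left out, the last holds). Time passes only in rows, so rows that do not move let the fingers close. It gives the time, the measured TCP pose, the force and the opening at its end, in the units of the state.
- env.get_obs(): the state, without advancing time (a new reading comes with each control period).
- eyes.get_image(name): name is "scene" or "top" or "wrist"; returns a dict with "image" (480x640x3 uint8, blue, green, red), "fx", "fy", "cx", "cy" (pixels), "world_from_camera" (4x4, takes a point from camera to world coordinates); the wrist camera has in their place "T_tool_cam" (4x4, takes a point from camera to tool coordinates, whose origin is the TCP and whose axes are the flange's). Camera axes: x right, y up, looking along -z (the intrinsics and any distortion apply to the point x, -y, -z); pixel columns grow to the right and rows downward; lengths in m; the calibration is good to about 2 mm. A picture is of the moment at which its call begins: read the wrist's pose just before it. There is no depth.
- env.finish_job(): hands the job in, once; it reports no verdict.
The state is a dict: "clock": time; "joint_pos": joint angles; "joint_vel": joint speeds; "joint_torque": joint torques, N m; "ee_pos": TCP position; "ee_rot": TCP orientation; "wrist_force": force on the tool from outside, world axes, zero at the start; "wrist_torque": the same for the moment, N m; "opening": finger opening in m.
Only numpy, scipy, OpenCV 4.12 (cv2) and the standard library are available. Lean on these libraries where they do the work, as an engineer would, in place of code of your own. Each camera call takes 0.05 s, during which the arm holds its last target. There are 200 camera calls.

## Working session

There is one attempt and no reset: what is moved stays moved. The work goes in short steps, Python scripts to look and compute and a tool call to move; the robot and the scene stay as the last step left them, time stands still between calls to the robot, and variables do not carry over. Pictures are saved under pics/ and viewed, about 8 in all and at most 12, crops included, and the job is handed in when it is done.

Besides the shell and the picture viewer there is one more tool, called after "Request:" by a JSON object that holds its "api" and its "payload", one argument or row to a line. servo_tool: Moves the arm, as the interface text tells. Shift numbers are shares of 50 mm and turn numbers shares of 0.12 rad, none past 1 either way. Its arguments: {"type":"object","properties":{"commands":{"type":"array","items":{"type":"object","properties":{"x":{"type":"number"},"y":{"type":"number"},"z":{"type":"number"},"ax":{"type":"number"},"ay":{"type":"number"},"az":{"type":"number"},"grip":{"type":"number"}}}},"force":{"type":"number"}},"required":["commands"]}

```bash
mkdir -p pics
cat > h.py <<'E'
import numpy as np, cv2
from plant import env, eyes
from scipy.spatial.transform import Rotation as R
def ray(im,u,v,T=None):
    T=np.array(im["world_from_camera"]) if T is None else T
    d=np.array([(u-im["cx"])/im["fx"],-(v-im["cy"])/im["fy"],-1.0])
    return T[:3,3],T[:3,:3]@d
def onplane(im,u,v,z,T=None):
    o,d=ray(im,u,v,T); return o+d*(z-o[2])/d[2]
def pose():
    o=env.get_obs(); T=np.eye(4); T[:3,:3]=R.from_quat(o["ee_rot"]).as_matrix(); T[:3,3]=o["ee_pos"]; return o,T
def snap(name,f):
    o,T=pose(); im=eyes.get_image(name); cv2.imwrite("pics/"+f,im["image"])
    return im,(T@np.array(im["T_tool_cam"]) if name=="wrist" else np.array(im["world_from_camera"]))
def blobs(img,kind):
    h=cv2.cvtColor(img,cv2.COLOR_BGR2HSV)
    m=cv2.inRange(h,(100,120,50),(130,255,255)) if kind=="blue" else cv2.inRange(h,(0,140,70),(8,255,255))|cv2.inRange(h,(172,140,70),(180,255,255))
    n,l,s,c=cv2.connectedComponentsWithStats(m)
    return [(s[i],c[i],l==i) for i in range(1,n) if s[i][4]>25]
E
python3 - <<'E'
from h import *
o,T=pose(); print(o["ee_pos"],o["ee_rot"],o["opening"],o["clock"],T[:3,:3].round(3))
for n in("top","scene"):
    im,W=snap(n,n+"0.png"); print(n,im["fx"],W.round(3).tolist(), [k for k in im])
    for k in("blue","red"):
        for s,c,m in blobs(im["image"],k):
            print(k,s,c.round(1),onplane(im,*c,.088 if k=="blue" else .11).round(4))
E
```

```text
[0.15618683 0.65589352 0.2071021 ] [ 1.16643115e-01  9.93173279e-01 -1.09277731e-03 -1.64683990e-04] 0.08776100362446498 0.0 [[-0.973  0.232 -0.001]
 [ 0.232  0.973 -0.002]
 [ 0.    -0.002 -1.   ]]
top 587.6616300533923 [[-0.015, 0.996, -0.093, 0.429], [-1.0, -0.015, -0.002, -0.008], [-0.004, 0.093, 0.996, 1.965], [0.0, 0.0, 0.0, 1.0]] ['image', 'fx', 'fy', 'cx', 'cy', 'world_from_camera']
blue [273 232   6  18  51] [275.6 240.3] [0.6194 0.1438 0.088 ]
blue [286 233   3  17  49] [287. 241.] [0.6167 0.1073 0.088 ]
blue [269 253   5  15  37] [271.1 260.2] [0.5555 0.1588 0.088 ]
blue [ 73 273  12   4  29] [ 77.9 274.7] [0.5184 0.7768 0.088 ]
red [ 78 184  21   4  48] [ 87.7 185.4] [0.8033 0.7431 0.11  ]
red [440 216  10  31 222] [444.5 231.3] [ 0.6378 -0.3943  0.11  ]
scene 473.80624898965243 [[-0.811, -0.483, 0.331, 0.983], [0.586, -0.663, 0.466, 0.541], [-0.005, 0.572, 0.821, 1.04], [0.0, 0.0, 0.0, 1.0]] ['image', 'fx', 'fy', 'cx', 'cy', 'world_from_camera']
blue [382   0  30  19 310] [400.2   6.1] [-0.2345 -0.6811  0.088 ]
blue [420   0  30  14 216] [430.5   4.3] [-0.3332 -0.6237  0.088 ]
blue [336 264  22  15  98] [346.6 271.2] [0.6163 0.1084 0.088 ]
blue [343 270  47  20 208] [365.6 279.8] [0.5948 0.1525 0.088 ]
red [214 156  30  21 261] [228.7 165.9] [ 0.6814 -0.327   0.11  ]
red [386 237   5  14  33] [388.4 243.2] [0.498  0.1155 0.11  ]
```

Run:
```python
import cv2
t=cv2.imread("pics/top0.png")[170:330,180:380]; s=cv2.imread("pics/scene0.png")[180:420,200:500]
t=cv2.resize(t,(500,400)); s=cv2.resize(s,(500,400)); 
cv2.imwrite("pics/c0.png",cv2.vconcat([t[:300],s[:300]]) if 0 else cv2.resize(cv2.hconcat([t,s]),(800,320)))
```

```text
(no output)
```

View pics/c0.png

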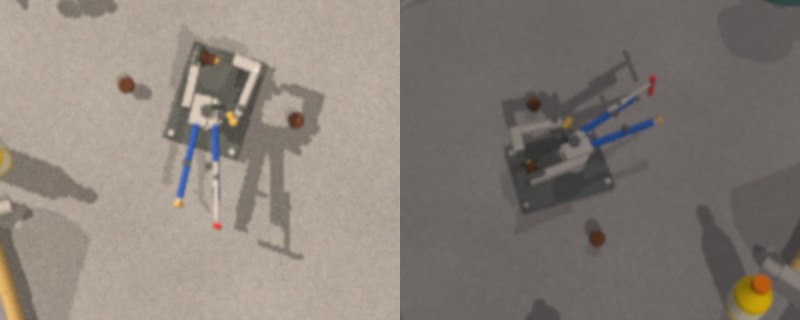

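The top view shows the pliers with the pivot near px (283,225), the fixed handle's brass end near (269,271) and the red post near (288,283). The knobs are clear on either side, and the glue and mallet are at far left. Next I compute the rough frame.

Run:
```python
from h import *
im,W=snap("top","t1.png")
for n,u,v,z in(("piv",283.5,225,.09),("brass",269,271.5,.08),("post",288,283,.1),("glue",181,250,.13),("mallet",184,295,.03)):
    print(n,onplane(im,u,v,z).round(4))
o,T=pose()
Rt=T[:3,:3]
d=np.array([.55,.13,.22])-T[:3,3]; print("shift tool mm",(Rt.T@d*1000).round())
wi=eyes.get_image("wrist"); print(np.array(wi["T_tool_cam"]).round(3).tolist(),wi["fx"])
```

```text
piv [0.6683 0.118  0.09  ]
brass [0.52   0.1665 0.08  ]
post [0.4817 0.1046 0.1   ]
glue [0.5891 0.4374 0.13  ]
mallet [0.4494 0.4507 0.03  ]
shift tool mm [-505. -421.  -12.]
[[-0.001, 0.966, 0.257, 0.066], [1.0, 0.001, 0.0, -0.001], [0.0, 0.257, -0.966, -0.177], [0.0, 0.0, 0.0, 1.0]] 396.7721628876766
```

Request:
{"api": "servo_tool", "payload": {
  "commands": [
    {"x": -0.92,"y": -0.77,"grip": -1},
    {"x": -0.92,"y": -0.77,"grip": -1},
    {"x": -0.92,"y": -0.77,"grip": -1},
    {"x": -0.92,"y": -0.77,"grip": -1},
    {"x": -0.92,"y": -0.77,"grip": -1},
    {"x": -0.92,"y": -0.77,"grip": -1},
    {"x": -0.92,"y": -0.77,"grip": -1},
    {"x": -0.92,"y": -0.77,"grip": -1},
    {"x": -0.92,"y": -0.77,"grip": -1},
    {"x": -0.92,"y": -0.77,"grip": -1},
    {"x": -0.92,"y": -0.77,"grip": -1},
    {"x": 0,"grip": -1}
  ]
}}

```text
invalid input
```

```bash
cat > look.py <<'E'
from h import *
import sys
im,W=snap("wrist",sys.argv[1])
o,T=pose(); print("tcp",o["ee_pos"].round(4),"t",o["clock"],"xax",T[:3,0].round(3))
for k in("blue","red"):
    for s,c,m in blobs(im["image"],k):
        print(k,s,c.round(1),onplane(im,*c,.088 if k=="blue" else .11,W).round(4))
        if k=="blue" and s[4]>300:
            p=np.argwhere(m)[:,::-1][::5]; q=np.array([onplane(im,*a,.088,W)[:2] for a in p])
            vx,vy,x,y=cv2.fitLine(q.astype(np.float32),cv2.DIST_L2,0,.01,.01).ravel(); print("  line",vx,vy,x,y)
E
python3 look.py w1.png
```

```text
tcp [0.1563 0.6563 0.2078] t 0.25 xax [-0.973  0.232  0.   ]
```

View pics/w1.png

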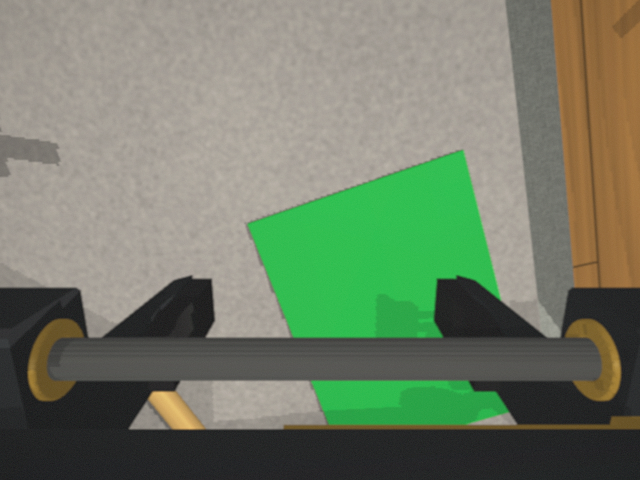

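The move was refused, and the picture only shows the start area (gripper bar at bottom, rows 340–480). I'll retry with force given.

Request:
{"api": "servo_tool", "payload": {
  "commands": [
    {"x": -0.9,"y": -0.75,"z": 0,"ax": 0,"ay": 0,"az": 0,"grip": -1}
  ],
  "force": 20
}}

```text
clock: 0.38
ee_pos: [0.1901, 0.611, 0.2072]
ee_rot: [0.115, 0.993, -0.0, -0.0]
wrist_force: [1.6, -0.1, -0.1]
opening: 0.088
```

Request:
{"api": "servo_tool", "payload": {
  "commands": [
    {"x": -0.96,"y": -0.67,"grip": -1},
    {"x": -0.96,"y": -0.67,"grip": -1},
    {"x": -0.96,"y": -0.67,"grip": -1},
    {"x": -0.96,"y": -0.67,"grip": -1},
    {"x": -0.96,"y": -0.67,"grip": -1},
    {"x": -0.96,"y": -0.67,"grip": -1},
    {"x": -0.96,"y": -0.67,"grip": -1},
    {"x": -0.96,"y": -0.67,"grip": -1},
    {"x": -0.96,"y": -0.67,"grip": -1},
    {"x": -0.96,"y": -0.67,"grip": -1},
    {"x": -0.96,"y": -0.67,"grip": -1},
    {"x": 0.0,"grip": -1}
  ],
  "force": 20
}}

```text
invalid input
```

```bash
python3 look.py w2.png
```

```text
tcp [0.1948 0.6034 0.2066] t 0.425 xax [-0.973  0.231 -0.004]
```

View pics/w2.png

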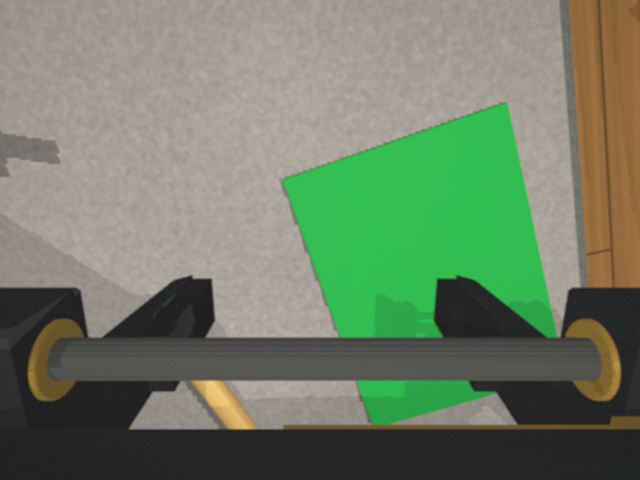

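Refused again: same view, no change in scene. All fields must evidently be given.

Request:
{"api": "servo_tool", "payload": {
  "commands": [
    {"x": -0.96,"y": -0.67,"z": 0,"ax": 0,"ay": 0,"az": 0,"grip": -1},
    {"x": -0.96,"y": -0.67,"z": 0,"ax": 0,"ay": 0,"az": 0,"grip": -1},
    {"x": -0.96,"y": -0.67,"z": 0,"ax": 0,"ay": 0,"az": 0,"grip": -1},
    {"x": -0.96,"y": -0.67,"z": 0,"ax": 0,"ay": 0,"az": 0,"grip": -1},
    {"x": -0.96,"y": -0.67,"z": 0,"ax": 0,"ay": 0,"az": 0,"grip": -1},
    {"x": -0.96,"y": -0.67,"z": 0,"ax": 0,"ay": 0,"az": 0,"grip": -1},
    {"x": -0.96,"y": -0.67,"z": 0,"ax": 0,"ay": 0,"az": 0,"grip": -1},
    {"x": -0.96,"y": -0.67,"z": 0,"ax": 0,"ay": 0,"az": 0,"grip": -1},
    {"x": -0.96,"y": -0.67,"z": 0,"ax": 0,"ay": 0,"az": 0,"grip": -1},
    {"x": -0.96,"y": -0.67,"z": 0,"ax": 0,"ay": 0,"az": 0,"grip": -1},
    {"x": -0.5,"y": -0.3,"z": 0,"ax": 0,"ay": 0,"az": 0,"grip": -1},
    {"x": 0,"y": 0,"z": 0,"ax": 0,"ay": 0,"az": 0,"grip": -1}
  ],
  "force": 20
}}

```text
clock: 1.92
ee_pos: [0.6162, 0.1317, 0.2117]
ee_rot: [0.118, 0.993, -0.003, 0.003]
wrist_force: [-0.8, -0.9, -0.4]
opening: 0.0885
```

```bash
python3 look.py w3.png
```

```text
tcp [0.6153 0.1325 0.2116] t 1.975 xax [-0.972  0.233 -0.006]
blue [336  94  13  73 867] [341.5 129.7] [0.5561 0.1573 0.088 ]
  line 0.9727112 -0.23201908 0.5563014 0.157291
blue [266 105  16  50  97] [272.5 125.2] [0.5412 0.109  0.088 ]
blue [335 179  13  76 927] [340.9 216.1] [0.6191 0.1424 0.088 ]
  line 0.9726319 -0.23235148 0.6193095 0.1423685
blue [279 186  30  76 982] [294.7 223.3] [0.6163 0.1061 0.088 ]
  line 0.9999768 0.0068095373 0.61646414 0.10612761
red [229  31  28  28 341] [241.1  42.4] [0.4878 0.106  0.11  ]
```

```bash
python3 -c "
import cv2;a=cv2.imread('pics/w3.png')[0:330,160:440];cv2.imwrite('pics/c3.png',cv2.resize(a,(509,600)))"
```

```text
(no output)
```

View pics/c3.png

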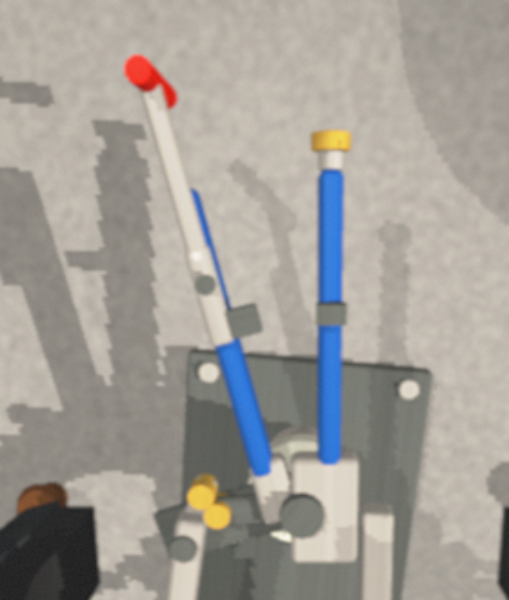

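The crop shows the red post top at (140,70), the lever lying over the moving bar, the pivot boss at (302,515), and the fixed bar parallel to the tool's x. The stand edge gives swivel ≈ +0.085. I'll go above the squeezing place.

Request:
{"api": "servo_tool", "payload": {
  "commands": [
    {"x": 0.6,"y": -0.1,"z": 0,"ax": 0,"ay": 0,"az": 0,"grip": -1},
    {"x": 0.5,"y": -0.1,"z": 0.5,"ax": 0,"ay": 0,"az": 0,"grip": -1},
    {"x": 0,"y": 0,"z": 0.8,"ax": 0,"ay": 0,"az": 0,"grip": -1},
    {"x": 0,"y": 0,"z": 0,"ax": 0,"ay": 0,"az": 0,"grip": -1}
  ],
  "force": 17
}}

```text
clock: 2.48
ee_pos: [0.5546, 0.1402, 0.1457]
ee_rot: [0.115, 0.993, -0.001, 0.002]
wrist_force: [-0.2, -0.3, 1.2]
opening: 0.0879
```

```bash
cat > st.py <<'E'
from h import *
o,T=pose(); Rt=T[:3,:3]; print(o["ee_pos"].round(4),Rt[:,0].round(3),Rt[:,2].round(3)); print("err tool mm",(Rt.T@(np.array([.5585,.1356,.061])-o["ee_pos"])*1000).round(1))
E
python3 st.py; python3 look.py w4.png
```

```text
[0.5546 0.1402 0.1457] [-0.973  0.229 -0.005] [ 0.004 -0.003 -1.   ]
err tool mm [-4.4 -3.3 84.8]
tcp [0.5566 0.1405 0.1482] t 2.525 xax [-0.973  0.229 -0.009]
blue [ 346  194   17   82 1249] [354.  234.1] [0.5552 0.1572 0.088 ]
  line 0.97194093 -0.235225 0.555483 0.15761705
blue [263 203  28  78 323] [274.6 236.8] [0.5457 0.1095 0.088 ]
  line 0.9991047 0.042306192 0.5458143 0.10947246
blue [345 296  16  42 650] [352.3 316.1] [0.6088 0.1445 0.088 ]
  line 0.98027396 -0.1976435 0.60878515 0.1448275
blue [280 300  27  38 641] [293.2 319.9] [0.6026 0.1066 0.088 ]
  line 0.9989345 0.04615015 0.6026845 0.106570475
red [218 131  36  19 522] [234.6 138.9] [0.4846 0.1073 0.11  ]
```

Request:
{"api": "servo_tool", "payload": {
  "commands": [
    {"x": -0.1,"y": -0.1,"z": 0.6,"ax": 0,"ay": 0,"az": 0,"grip": -1},
    {"x": 0,"y": 0,"z": 0.6,"ax": 0,"ay": 0,"az": 0,"grip": -1},
    {"x": 0,"y": 0,"z": 0.4,"ax": 0,"ay": 0,"az": 0,"grip": -1},
    {"x": 0,"y": 0,"z": 0,"ax": 0,"ay": 0,"az": 0,"grip": -1}
  ],
  "force": 17
}}

```text
clock: 3.02
ee_pos: [0.5674, 0.1382, 0.0754]
ee_rot: [0.114, 0.993, 0.002, 0.011]
wrist_force: [0.2, -0.1, -0.3]
opening: 0.0877
```

```bash
python3 st.py
```

```text
[0.5674 0.1382 0.0754] [-0.974  0.227 -0.021] [ 0.022  0.001 -1.   ]
err tool mm [ 8.4 -4.6 14.2]
```

Request:
{"api": "servo_tool", "payload": {
  "commands": [
    {"x": 0.16,"y": -0.1,"z": 0.18,"ax": 0,"ay": 0.18,"az": 0,"grip": -1},
    {"x": 0,"y": 0,"z": 0.1,"ax": 0,"ay": 0,"az": 0,"grip": -1},
    {"x": 0,"y": 0,"z": 0,"ax": 0,"ay": 0,"az": 0,"grip": -1}
  ],
  "force": 17
}}

```text
clock: 3.4
ee_pos: [0.5605, 0.1356, 0.0636]
ee_rot: [0.114, 0.993, 0.004, 0.002]
wrist_force: [-0.7, -0.0, 0.3]
opening: 0.0883
```

```bash
python3 st.py; python3 look.py w5.png
```

```text
[0.5605 0.1356 0.0636] [-0.974  0.226 -0.002] [ 0.004  0.007 -1.   ]
err tool mm [ 2.  -0.5  2.6]
tcp [0.5607 0.1356 0.0638] t 3.45 xax [-0.974  0.226 -0.003]
blue [ 361  208   30  123 2994] [375.5 269.4] [0.5547 0.1568 0.088 ]
  line 0.9745849 -0.22401857 0.55503505 0.15662418
blue [ 236  221   47  116 1080] [258.5 275.6] [0.5464 0.1097 0.088 ]
  line 0.99923605 0.03908108 0.5466357 0.109727494
blue [ 269  381   41   44 1206] [289.5 401.9] [0.6076 0.107  0.088 ]
  line 0.99541306 0.095670626 0.60769063 0.10703045
blue [ 359  381   25   44 1000] [370.6 402. ] [0.6162 0.1424 0.088 ]
  line 0.9731255 -0.23027544 0.6161708 0.14240515
red [ 161  110   68   31 1602] [191.8 125.1] [0.4854 0.1083 0.11  ]
```

Nothing moved and the fingers straddle both bars. I'll close gradually, drifting slightly toward the fixed side.

Request:
{"api": "servo_tool", "payload": {
  "commands": [
    {"x": 0,"y": 0.04,"z": 0,"ax": 0,"ay": 0,"az": 0,"grip": -0.8},
    {"x": 0,"y": 0.04,"z": 0,"ax": 0,"ay": 0,"az": 0,"grip": -0.65},
    {"x": 0,"y": 0.04,"z": 0,"ax": 0,"ay": 0,"az": 0,"grip": -0.5},
    {"x": 0,"y": 0.04,"z": 0,"ax": 0,"ay": 0,"az": 0,"grip": -0.4},
    {"x": 0,"y": 0.02,"z": 0,"ax": 0,"ay": 0,"az": 0,"grip": -0.3}
  ],
  "force": 17
}}

```text
clock: 4.08
ee_pos: [0.5581, 0.1393, 0.0635]
ee_rot: [0.113, 0.994, -0.002, -0.003]
wrist_force: [-2.2, -6.1, 2.8]
opening: 0.0574
```

```bash
python3 st.py; python3 look.py w6.png
```

```text
[0.5581 0.1393 0.0635] [-0.975  0.224  0.005] [-0.006 -0.003 -1.   ]
err tool mm [-1.2 -3.5  2.5]
tcp [0.5582 0.1393 0.0635] t 4.125 xax [-0.975  0.224  0.005]
blue [ 354  216   30  122 2897] [368.7 276.7] [0.5548 0.1574 0.088 ]
  line 0.97051704 -0.24103247 0.55518377 0.15747778
blue [261 220  31 118 738] [274.9 274.9] [0.5455 0.1202 0.088 ]
  line 0.99872684 -0.050445464 0.54578125 0.12027123
blue [ 275  381   34   44 1119] [291.5 401.9] [0.6055 0.1121 0.088 ]
  line 0.9998617 -0.016628774 0.6055 0.1120842
blue [353 381  24  44 979] [364.  401.8] [0.6126 0.1437 0.088 ]
  line 0.9753023 -0.22087426 0.612594 0.14363194
red [ 201  105   58   31 1335] [227.2 120.9] [0.4847 0.1235 0.11  ]
```

Request:
{"api": "servo_tool", "payload": {
  "commands": [
    {"x": 0,"y": 0.05,"z": 0,"ax": 0,"ay": 0,"az": 0,"grip": -0.2},
    {"x": 0,"y": 0.05,"z": 0,"ax": 0,"ay": 0,"az": 0,"grip": -0.1},
    {"x": 0,"y": 0.04,"z": 0,"ax": 0,"ay": 0,"az": 0,"grip": 0},
    {"x": 0,"y": 0.02,"z": 0,"ax": 0,"ay": 0,"az": 0,"grip": 0.08},
    {"x": 0,"y": 0.02,"z": 0,"ax": 0,"ay": 0,"az": 0,"grip": 0.16},
    {"x": 0,"y": 0,"z": 0,"ax": 0,"ay": 0,"az": 0,"grip": 0.24},
    {"x": 0,"y": 0,"z": 0,"ax": 0,"ay": 0,"az": 0,"grip": 0.3},
    {"x": 0,"y": 0,"z": 0,"ax": 0,"ay": 0,"az": 0,"grip": 0.3}
  ],
  "force": 17
}}

```text
clock: 5.12
ee_pos: [0.5548, 0.1399, 0.0633]
ee_rot: [0.112, 0.994, -0.01, -0.008]
wrist_force: [-2.7, -1.9, 0.5]
opening: 0.0308
```

```bash
python3 st.py; python3 look.py w7.png
```

```text
[0.5548 0.1399 0.0633] [-0.975  0.222  0.014] [-0.018 -0.018 -1.   ]
err tool mm [-4.6 -3.4  2.3]
tcp [0.5548 0.1399 0.0633] t 5.175 xax [-0.975  0.222  0.014]
blue [305 222   6  66 195] [307.8 253.6] [0.5367 0.1364 0.088 ]
blue [ 356  224   31  114 1663] [370.7 264.6] [0.5467 0.1602 0.088 ]
  line 0.9384249 -0.3454834 0.5468694 0.16008812
blue [311 301   3  36  47] [311.9 318.9] [0.5649 0.1314 0.088 ]
blue [293 381  25  44 998] [305.2 401.9] [0.6035 0.1193 0.088 ]
  line 0.9843896 -0.17600307 0.6035302 0.119284086
blue [353 381  25  44 983] [364.9 402.2] [0.6091 0.1452 0.088 ]
  line 0.97459275 -0.2239844 0.6090915 0.14514306
red [268 103  40  31 911] [286.5 119.2] [0.4856 0.143  0.11  ]
```

Request:
{"api": "servo_tool", "payload": {
  "commands": [
    {"x": 0,"y": 0,"z": 0,"ax": 0,"ay": 0,"az": 0,"grip": 0.3},
    {"x": 0,"y": 0,"z": 0,"ax": 0,"ay": 0,"az": 0,"grip": 0.3}
  ],
  "force": 20
}}

```text
clock: 5.42
ee_pos: [0.5548, 0.1401, 0.0633]
ee_rot: [0.111, 0.994, -0.01, -0.008]
wrist_force: [-1.1, -1.9, 0.4]
opening: 0.0306
```

```bash
python3 -c "
import cv2;a=cv2.imread('pics/w7.png')[60:480,160:480];cv2.imwrite('pics/c7.png',cv2.resize(a,(457,600)))"
```

```text
(no output)
```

View pics/c7.png

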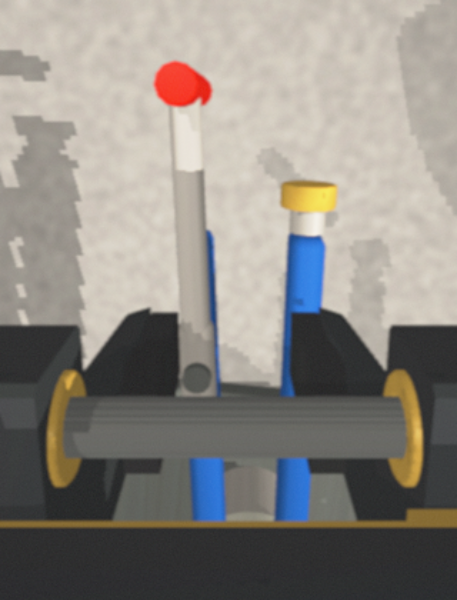

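The picture shows the bars nearly parallel between the fingers, with the red post at (180,83). The opening equals the commanded target, so I'll close a little more to feel for the stop.

Request:
{"api": "servo_tool", "payload": {
  "commands": [
    {"x": 0,"y": 0,"z": 0,"ax": 0,"ay": 0,"az": 0,"grip": 0.36},
    {"x": 0,"y": 0,"z": 0,"ax": 0,"ay": 0,"az": 0,"grip": 0.42},
    {"x": 0,"y": 0,"z": 0,"ax": 0,"ay": 0,"az": 0,"grip": 0.42},
    {"x": 0,"y": 0,"z": 0,"ax": 0,"ay": 0,"az": 0,"grip": 0.42}
  ],
  "force": 17
}}

```text
clock: 5.92
ee_pos: [0.5565, 0.1416, 0.0637]
ee_rot: [0.112, 0.994, -0.008, -0.006]
wrist_force: [-0.1, -0.6, -0.7]
opening: 0.0258
```

```bash
python3 look.py w8.png
```

```text
tcp [0.5566 0.1416 0.0637] t 5.975 xax [-0.975  0.222  0.01 ]
blue [320 221   3  59 108] [321.2 246.4] [0.5366 0.1439 0.088 ]
blue [ 352  221   31  117 1563] [367.  258.1] [0.5454 0.1608 0.088 ]
  line 0.94134647 -0.3374416 0.54556984 0.16073713
blue [298 381  23  44 937] [308.4 401.9] [0.6058 0.1221 0.088 ]
  line 0.969455 -0.24526913 0.605811 0.12208768
blue [349 381  24  44 926] [360.1 402.9] [0.6111 0.1446 0.088 ]
  line 0.98440385 -0.17592354 0.61114264 0.14452988
red [295  97  32  32 764] [310.2 112.6] [0.4869 0.1523 0.11  ]
```

Request:
{"api": "servo_tool", "payload": {
  "commands": [
    {"x": 0,"y": 0,"z": 0,"ax": 0,"ay": 0,"az": 0,"grip": 0.46},
    {"x": 0,"y": 0,"z": 0,"ax": 0,"ay": 0,"az": 0,"grip": 0.5},
    {"x": 0,"y": 0,"z": 0,"ax": 0,"ay": 0,"az": 0,"grip": 0.5}
  ],
  "force": 17
}}

```text
clock: 6.35
ee_pos: [0.5567, 0.1415, 0.0638]
ee_rot: [0.112, 0.994, -0.009, -0.006]
wrist_force: [-1.2, -1.0, -1.4]
opening: 0.0217
```

Request:
{"api": "servo_tool", "payload": {
  "commands": [
    {"x": 0,"y": 0,"z": 0,"ax": 0,"ay": 0,"az": 0,"grip": 0.3},
    {"x": 0,"y": 0,"z": 0,"ax": 0,"ay": 0,"az": 0,"grip": 0.1},
    {"x": 0,"y": 0,"z": 0,"ax": 0,"ay": 0,"az": 0,"grip": -0.2},
    {"x": 0,"y": 0,"z": 0,"ax": 0,"ay": 0,"az": 0,"grip": -0.3},
    {"x": 0,"y": 0,"z": 0,"ax": 0,"ay": 0,"az": 0,"grip": -0.3}
  ],
  "force": 17
}}

```text
clock: 6.98
ee_pos: [0.5567, 0.1417, 0.0638]
ee_rot: [0.112, 0.994, -0.008, -0.006]
wrist_force: [0.2, 0.8, -0.0]
opening: 0.0571
```

```bash
python3 look.py w9.png
```

```text
tcp [0.5567 0.1417 0.0638] t 7.025 xax [-0.975  0.222  0.01 ]
blue [320 220   3  59 107] [320.9 244.1] [0.5359 0.1441 0.088 ]
blue [ 352  221   30  117 2749] [366.6 279.1] [0.5545 0.159  0.088 ]
  line 0.9704011 -0.24149875 0.55473995 0.1588778
blue [297 381  23  44 933] [308.1 402. ] [0.6061 0.1221 0.088 ]
  line 0.96709293 -0.2544235 0.6061365 0.1220763
blue [349 381  24  44 974] [360.4 401.9] [0.6109 0.1449 0.088 ]
  line 0.96953124 -0.24496771 0.6109322 0.14484353
red [294  96  32  32 771] [309.8 112. ] [0.4869 0.1523 0.11  ]
```

With the fingers off, both bars stay parallel at −14°, so the pliers are locked and hardly slewed. I'll lift, then go to the post so that the fixed-side finger ends up just beyond it.

Request:
{"api": "servo_tool", "payload": {
  "commands": [
    {"x": 0,"y": 0,"z": -0.3,"ax": 0,"ay": 0,"az": 0,"grip": -0.3},
    {"x": 0,"y": 0,"z": -0.9,"ax": 0,"ay": -0.08,"az": 0,"grip": -0.5},
    {"x": 0,"y": 0,"z": -0.9,"ax": 0,"ay": 0,"az": 0,"grip": -1},
    {"x": 0.7,"y": -0.35,"z": 0,"ax": 0,"ay": 0,"az": 0,"grip": -1},
    {"x": 0.7,"y": -0.4,"z": 0,"ax": 0,"ay": 0,"az": 0,"grip": -1},
    {"x": 0,"y": 0,"z": 0,"ax": 0,"ay": 0,"az": 0,"grip": -1}
  ],
  "force": 17
}}

```text
clock: 7.78
ee_pos: [0.4816, 0.1225, 0.1792]
ee_rot: [0.112, 0.994, -0.008, 0.002]
wrist_force: [-0.1, -0.1, -0.5]
opening: 0.0882
```

```bash
sed -i 's/np.array(\[[^]]*\])-o/np.array([.479,.119,.08])-o/' st.py; python3 st.py; python3 look.py w10.png
python3 - <<'E'
from h import *
for n in("top","scene"):
    im,W=snap(n,n+"2.png")
    for s,c,m in blobs(im["image"],"red"): print(n,s,c.round(1),onplane(im,*c,.105).round(4))
E
```

```text
[0.4816 0.1225 0.1792] [-0.975  0.222 -0.005] [ 0.002 -0.016 -1.   ]
err tool mm [ 2.3 -2.4 99.2]
tcp [0.4831 0.1228 0.1795] t 7.825 xax [-0.975  0.222 -0.007]
blue [360 275   3  36  55] [360.9 291.7] [0.5347 0.1349 0.088 ]
blue [388 278  19  60 832] [397.7 308. ] [0.5531 0.1587 0.088 ]
  line 0.9679482 -0.25114995 0.55326897 0.15867244
blue [355 381  14  42 501] [360.8 400.3] [0.6251 0.1165 0.088 ]
  line 0.9738422 -0.22722547 0.62516975 0.11652482
blue [383 381  17  42 539] [390.9 400.5] [0.6302 0.1396 0.088 ]
  line 0.9756487 -0.21933906 0.630222 0.13959977
red [362 210  21  30 365] [371.7 224.8] [0.4815 0.151  0.11  ]
top [ 78 184  21   4  48] [ 87.9 185.4] [0.804  0.7444 0.105 ]
top [440 216  10  31 222] [444.4 231.3] [ 0.6385 -0.3952  0.105 ]
scene [214 156  30  21 260] [228.8 165.9] [ 0.6797 -0.3317  0.105 ]
scene [399 251   5  14  37] [401.1 257.2] [0.4971 0.1608 0.105 ]
```

Request:
{"api": "servo_tool", "payload": {
  "commands": [
    {"x": 0.05,"y": 0,"z": 0.5,"ax": -0.13,"ay": 0,"az": 0,"grip": -1},
    {"x": 0,"y": 0,"z": 0.5,"ax": 0,"ay": 0,"az": 0,"grip": -1},
    {"x": 0,"y": 0,"z": 0,"ax": 0,"ay": 0,"az": 0,"grip": -1}
  ],
  "force": 17
}}

```text
clock: 8.3
ee_pos: [0.4857, 0.1242, 0.1289]
ee_rot: [0.111, 0.994, 0.001, 0.004]
wrist_force: [-0.2, -0.8, 0.2]
opening: 0.0879
```

```bash
python3 st.py; python3 look.py w11.png;python3 -c "
import cv2;a=cv2.imread('pics/w11.png')[100:480,160:560];cv2.imwrite('pics/c11.png',cv2.resize(a,(600,570)))"
```

```text
[0.4857 0.1242 0.1289] [-0.975  0.221 -0.009] [ 0.009  0.    -1.   ]
err tool mm [ 5.9 -6.6 48.8]
tcp [0.4868 0.1244 0.1302] t 8.35 xax [-0.975  0.221 -0.011]
blue [360 297   5  40 108] [361.6 316.8] [0.5333 0.1352 0.088 ]
blue [397 300  20  38 630] [406.6 319.9] [0.5414 0.1612 0.088 ]
  line 0.98241556 -0.18670733 0.5413203 0.16123676
blue [355 381  17  44 414] [362.4 410.7] [0.5989 0.1224 0.088 ]
  line 0.99692637 -0.07834395 0.5988213 0.12243891
blue [390 397  19  28 388] [398.4 412.9] [0.6058 0.1449 0.088 ]
  line 0.9988955 -0.046985984 0.6057467 0.14486513
red [362 219  27  40 621] [374.9 239.3] [0.4805 0.1506 0.11  ]
```

View pics/c11.png

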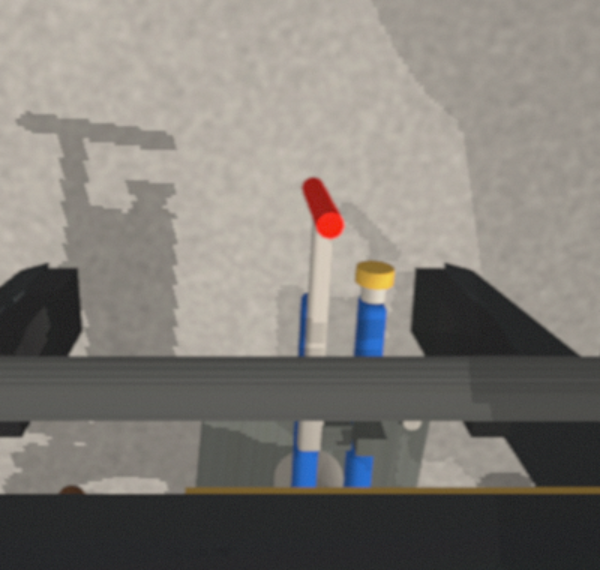

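Post top is at full px (379,250), the right finger is to the right of it, and the brass end lies between them further on. I'll compute the post relative to the tool.

Run:
```python
from h import *
im,W=snap("wrist","w12.png"); o,T=pose()
for u,v,z in((379.3,250,.11),(368.5,224.5,.056)):
    p=onplane(im,u,v,z,W); print(p.round(4),((T[:3,:3].T@(p-T[:3,3]))*1000).round(1))
print(T[:3,3],T[:3,:3].round(3))
```

```text
[0.4882 0.1521 0.11  ] [ 5.6 26.9 21.1]
[0.4882 0.1525 0.056 ] [ 6.4 27.1 75.1]
[0.4873692  0.12454637 0.13110537] [[-0.975  0.221  0.013]
 [ 0.221  0.975  0.001]
 [-0.012  0.004 -1.   ]]
```

Request:
{"api": "servo_tool", "payload": {
  "commands": [
    {"x": 0.12,"y": -0.12,"z": 0,"ax": 0,"ay": 0.12,"az": 0,"grip": -1},
    {"x": 0.06,"y": -0.05,"z": 0.5,"ax": 0,"ay": 0.05,"az": 0,"grip": -1},
    {"x": 0.04,"y": 0,"z": 0.5,"ax": 0,"ay": 0.05,"az": 0,"grip": -1},
    {"x": 0,"y": 0,"z": 0.15,"ax": 0,"ay": 0,"az": 0,"grip": -1},
    {"x": 0,"y": 0,"z": 0,"ax": 0,"ay": 0,"az": 0,"grip": -1}
  ],
  "force": 17
}}

```text
clock: 9.02
ee_pos: [0.4788, 0.1191, 0.0784]
ee_rot: [0.111, 0.994, 0.004, -0.003]
wrist_force: [0.1, -0.9, -0.6]
opening: 0.0881
```

```bash
cat > rel.py <<'E'
from h import *
import sys
o,T=pose(); print(o["ee_pos"].round(4),T[:3,0].round(3),T[:3,2].round(3),o["wrist_force"].round(1))
print("post rel",((T[:3,:3].T@(np.array([.4882,.1523,.08])-T[:3,3]))*1000).round(1))
E
python3 rel.py; python3 look.py w13.png
```

```text
[0.4788 0.1191 0.0784] [-0.975  0.221  0.007] [-0.005  0.009 -1.   ] [ 0.1 -0.9 -0.6]
post rel [-1.8 34.4 -1.3]
tcp [0.4792 0.1193 0.0788] t 9.075 xax [-0.975  0.221  0.007]
blue [378 381   9  43 251] [381.9 400.7] [0.5462 0.1313 0.088 ]
blue [ 422  381   30   44 1089] [436.9 402.3] [0.5533 0.1575 0.088 ]
  line 0.9685663 -0.2487556 0.55324906 0.1573364
red [ 383  251   42   61 1262] [403.3 282.3] [0.4781 0.1494 0.11  ]
```

Request:
{"api": "servo_tool", "payload": {
  "commands": [
    {"x": 0,"y": -0.12,"z": 0,"ax": 0,"ay": 0,"az": 0,"grip": -1},
    {"x": 0,"y": -0.12,"z": 0,"ax": 0,"ay": 0,"az": 0,"grip": -1},
    {"x": 0,"y": -0.12,"z": 0,"ax": 0,"ay": 0,"az": 0,"grip": -1},
    {"x": 0,"y": -0.12,"z": 0,"ax": 0,"ay": 0,"az": 0,"grip": -1}
  ],
  "force": 17
}}

```text
clock: 9.57
ee_pos: [0.4756, 0.0947, 0.0814]
ee_rot: [0.111, 0.994, 0.005, -0.001]
wrist_force: [0.4, -0.0, -0.1]
opening: 0.0882
```

```bash
python3 rel.py; python3 look.py w14.png
```

```text
[0.4756 0.0947 0.0814] [-0.975  0.22   0.002] [-0.    0.01 -1.  ] [ 0.4 -0.  -0.1]
post rel [ 0.4 58.9  2. ]
tcp [0.4753 0.0942 0.0813] t 9.625 xax [-0.975  0.22   0.003]
blue [421 381  16  43 423] [427.9 401.1] [0.5511 0.1294 0.088 ]
  line 0.95592743 -0.293603 0.5511345 0.1293685
blue [465 386  33  39 941] [480.5 406.9] [0.5605 0.1547 0.088 ]
  line 0.9791784 -0.20300144 0.5605551 0.1547681
red [427 245  49  36 752] [446.5 263.4] [0.472  0.1434 0.11  ]
```

```bash
python3 -c "
import cv2;a=cv2.imread('pics/w13.png')[180:480,300:640];b=cv2.imread('pics/w14.png')[180:480,300:640];cv2.imwrite('pics/c14.png',cv2.resize(cv2.hconcat([a,b]),(800,353)))"
```

```text
(no output)
```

View pics/c14.png

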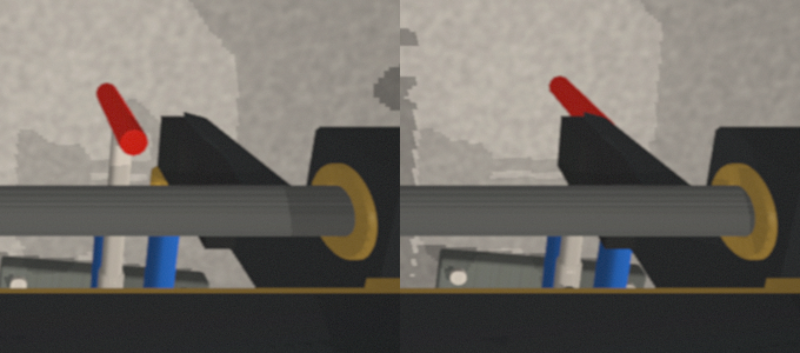

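The right half shows the finger covering the upper part of the post, with the lever and bars still at their old place. I'll check with projections which side the post is on.

Run:
```python
from h import *
im=eyes.get_image("wrist"); C=np.linalg.inv(np.array(im["T_tool_cam"]))
def pr(p):
    q=C@np.array([*p,1.]); return np.array([im["cx"]-im["fx"]*q[0]/q[2], im["cy"]+im["fy"]*q[1]/q[2]]).round(0)
for x in(9,-9):
    for z in(0,-30): print("inner",x,z,pr((x/1e3,.044,z/1e3)),"outer",pr((x/1e3,.0615,z/1e3)))
for yy in(.0344,.0589): print("post top/bot if unmoved",pr((0,yy,-.03)),pr((0,yy,.025)))
for t,P in((.0788,(414,300.7)),(.0788,(390,256))):
    pass
```

```text
inner 9 0 [421. 255.] outer [459. 255.]
inner 9 -30 [439. 278.] outer [484. 278.]
inner -9 0 [419. 290.] outer [455. 290.]
inner -9 -30 [436. 319.] outer [479. 319.]
post top/bot if unmoved [414. 299.] [391. 256.]
post top/bot if unmoved [475. 299.] [437. 256.]
```

The post is unmoved: its base is at (434,252), as predicted. The open fingers' tips sit about 30 mm behind the TCP, so the finger passed just over the post. I'll go up, back, close partly (tips reach further) and go lower.

Request:
{"api": "servo_tool", "payload": {
  "commands": [
    {"x": 0,"y": 0,"z": -0.6,"ax": 0,"ay": 0,"az": 0,"grip": -1},
    {"x": 0,"y": 0,"z": -0.5,"ax": -0.08,"ay": 0,"az": 0,"grip": -0.5},
    {"x": 0,"y": 0.37,"z": 0,"ax": 0,"ay": 0,"az": 0,"grip": -0.5},
    {"x": 0,"y": 0.37,"z": 0,"ax": 0,"ay": 0,"az": 0,"grip": -0.5},
    {"x": 0,"y": 0,"z": 0,"ax": 0,"ay": 0,"az": 0,"grip": -0.5}
  ],
  "force": 17
}}

```text
clock: 10.3
ee_pos: [0.4826, 0.1325, 0.1358]
ee_rot: [0.112, 0.994, 0.01, -0.002]
wrist_force: [-0.2, -0.4, -0.6]
opening: 0.0662
```

```bash
python3 rel.py; python3 look.py w15.png
```

```text
[0.4826 0.1325 0.1358] [-0.975  0.222  0.006] [-0.002  0.02  -1.   ] [-0.2 -0.4 -0.6]
post rel [-1.4 19.5 56.1]
tcp [0.4821 0.1319 0.1354] t 10.35 xax [-0.975  0.222  0.007]
blue [346 301   4  36  70] [347.5 319.5] [0.5328 0.1354 0.088 ]
blue [382 305  19  33 530] [391.3 321.7] [0.5407 0.1617 0.088 ]
  line 0.9807851 -0.19509141 0.5406042 0.16156644
blue [342 398  17  27 343] [349.7 413. ] [0.5997 0.1227 0.088 ]
  line 0.9777245 -0.20989229 0.59968275 0.12307736
blue [377 399  17  26 345] [384.6 413.5] [0.6055 0.1452 0.088 ]
  line 0.9996397 -0.026842782 0.60542315 0.14508756
red [348 225  24  39 558] [359.1 245. ] [0.4806 0.1512 0.11  ]
```

Request:
{"api": "servo_tool", "payload": {
  "commands": [
    {"x": 0,"y": 0,"z": 0.5,"ax": 0.16,"ay": 0,"az": 0,"grip": -0.5},
    {"x": 0,"y": 0,"z": 0.55,"ax": 0,"ay": 0.04,"az": 0,"grip": -0.5},
    {"x": 0,"y": 0,"z": 0.5,"ax": 0,"ay": 0.04,"az": 0,"grip": -0.5},
    {"x": 0,"y": 0,"z": 0,"ax": 0,"ay": 0,"az": 0,"grip": -0.5}
  ],
  "force": 17
}}

```text
clock: 10.85
ee_pos: [0.479, 0.1324, 0.053]
ee_rot: [0.11, 0.994, -0.001, -0.011]
wrist_force: [-0.1, -0.5, -0.1]
opening: 0.0663
```

```bash
python3 rel.py; python3 look.py w16.png;  python3 -c "
import cv2;a=cv2.imread('pics/w16.png')[150:480,160:560];cv2.imwrite('pics/c16.png',cv2.resize(a,(600,495)))"
```

```text
[0.479  0.1324 0.053 ] [-0.975  0.22   0.021] [-0.022 -0.    -1.   ] [-0.1 -0.5 -0.1]
post rel [ -4.   21.3 -27.2]
tcp [0.4801 0.1327 0.0542] t 10.9 xax [-0.975  0.22   0.019]
blue [360 383   7  41 197] [363. 404.] [0.5262 0.137  0.088 ]
blue [413 390  30  35 736] [426.6 410.4] [0.5349 0.1622 0.088 ]
  line 0.9582476 0.28593975 0.5349465 0.16219358
red [ 363  273   40   65 1495] [380.6 308. ] [0.4754 0.1511 0.11  ]
```

View pics/c16.png

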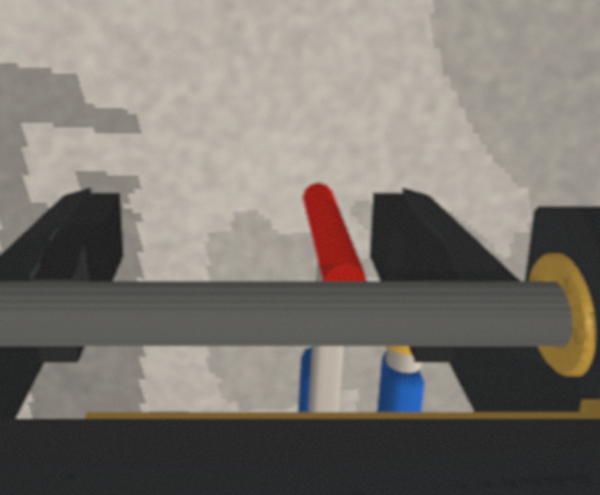

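Now the post (320–365, 183–280) lies between the finger pads with the tips well below its top; pull.

Request:
{"api": "servo_tool", "payload": {
  "commands": [
    {"x": 0,"y": -0.1,"z": 0,"ax": 0,"ay": 0,"az": 0,"grip": -0.5},
    {"x": 0,"y": -0.1,"z": 0,"ax": 0,"ay": 0,"az": 0,"grip": -0.5},
    {"x": 0,"y": -0.1,"z": 0,"ax": 0,"ay": 0,"az": 0,"grip": -0.5},
    {"x": 0,"y": -0.1,"z": 0,"ax": 0,"ay": 0,"az": 0,"grip": -0.5}
  ],
  "force": 17
}}

```text
clock: 11.4
ee_pos: [0.4778, 0.1127, 0.0573]
ee_rot: [0.11, 0.994, -0.0, -0.007]
wrist_force: [0.2, 0.0, -0.3]
opening: 0.0662
```

```bash
python3 rel.py; python3 look.py w17.png
```

```text
[0.4778 0.1127 0.0573] [-0.976  0.219  0.015] [-0.015  0.002 -1.   ] [ 0.2  0.  -0.3]
post rel [ -1.1  40.9 -22.7]
tcp [0.4777 0.1121 0.0573] t 11.45 xax [-0.976  0.219  0.015]
blue [415 381   8  44 239] [418.  400.4] [0.5318 0.1402 0.088 ]
blue [451 392  25  32 488] [461.  411.3] [0.5411 0.1573 0.088 ]
  line 0.99408 0.10865031 0.54114467 0.15739933
red [ 374  265   46   73 1743] [395.9 304. ] [0.4755 0.1368 0.11  ]
```

The post follows (≈14 mm). Continue.

Request:
{"api": "servo_tool", "payload": {
  "commands": [
    {"x": 0,"y": -0.1,"z": 0,"ax": 0,"ay": 0,"az": 0,"grip": -0.5},
    {"x": 0,"y": -0.1,"z": 0,"ax": 0,"ay": 0,"az": 0,"grip": -0.5},
    {"x": 0,"y": -0.1,"z": 0,"ax": 0,"ay": 0,"az": 0,"grip": -0.5}
  ],
  "force": 17
}}

```text
clock: 11.82
ee_pos: [0.4748, 0.0965, 0.0579]
ee_rot: [0.11, 0.994, -0.0, -0.007]
wrist_force: [-0.2, -0.7, 0.5]
opening: 0.0662
```

```bash
python3 rel.py; python3 look.py w18.png
```

```text
[0.4748 0.0965 0.0579] [-0.976  0.219  0.013] [-0.013  0.001 -1.   ] [-0.2 -0.7  0.5]
post rel [ -0.5  57.4 -22.2]
tcp [0.4745 0.096  0.0578] t 11.875 xax [-0.976  0.219  0.014]
blue [416 382   7  42 109] [419.1 402.2] [0.5303 0.1244 0.088 ]
red [ 371  269   45   69 1633] [391.6 306.6] [0.4734 0.1191 0.11  ]
```

Request:
{"api": "servo_tool", "payload": {
  "commands": [
    {"x": 0,"y": -0.08,"z": 0,"ax": 0,"ay": 0,"az": 0,"grip": -0.5},
    {"x": 0,"y": 0,"z": 0,"ax": 0,"ay": 0,"az": 0,"grip": -0.5}
  ],
  "force": 17
}}

```text
clock: 12.12
ee_pos: [0.4733, 0.0914, 0.0577]
ee_rot: [0.111, 0.994, -0.001, -0.007]
wrist_force: [-0.4, -0.4, -0.6]
opening: 0.0662
```

```bash
python3 rel.py; python3 look.py w19.png; python3 -c "
import cv2;a=cv2.imread('pics/w19.png')[150:480,160:560];cv2.imwrite('pics/c19.png',cv2.resize(a,(600,495)))"
```

```text
[0.4733 0.0914 0.0577] [-0.975  0.22   0.014] [-0.014  0.    -1.   ] [-0.4 -0.4 -0.6]
post rel [ -0.8  62.6 -22.5]
tcp [0.4734 0.0916 0.0577] t 12.175 xax [-0.975  0.22   0.014]
red [ 353  277   34   61 1305] [367. 310.] [0.4713 0.1056 0.11  ]
```

View pics/c19.png

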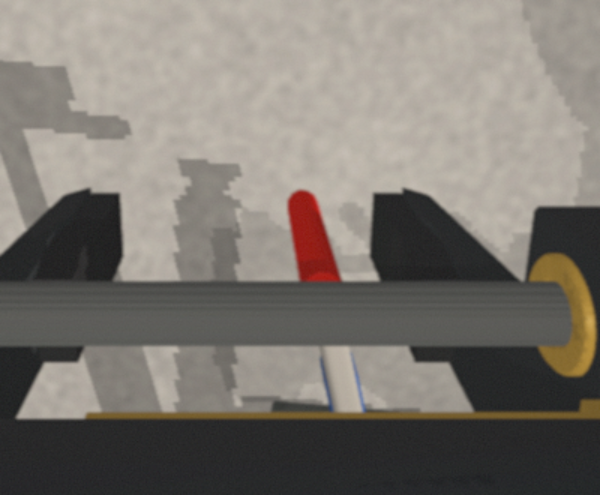

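The post has sprung clear of the finger (gap at 340–372) and the lever again lies over the moving bar. I'll lift away.

Request:
{"api": "servo_tool", "payload": {
  "commands": [
    {"x": 0,"y": 0.06,"z": -0.3,"ax": 0,"ay": 0,"az": 0,"grip": -0.5},
    {"x": 0,"y": 0,"z": -0.8,"ax": 0,"ay": 0,"az": 0,"grip": -0.5},
    {"x": 0,"y": 0,"z": -0.9,"ax": 0,"ay": 0,"az": 0,"grip": -0.5},
    {"x": -0.5,"y": 0,"z": -0.8,"ax": 0,"ay": 0,"az": 0,"grip": -0.5},
    {"x": -0.9,"y": 0,"z": 0,"ax": 0,"ay": 0,"az": 0,"grip": -0.5},
    {"x": -0.9,"y": 0,"z": 0,"ax": 0,"ay": 0,"az": 0,"grip": -0.5},
    {"x": -0.5,"y": 0,"z": 0,"ax": 0,"ay": 0,"az": 0,"grip": -0.5},
    {"x": 0,"y": 0,"z": 0,"ax": 0,"ay": 0,"az": 0,"grip": -0.5}
  ],
  "force": 17
}}

```text
clock: 13.18
ee_pos: [0.6185, 0.066, 0.2098]
ee_rot: [0.109, 0.994, 0.001, -0.003]
wrist_force: [-0.1, -0.1, 0.5]
opening: 0.066
```

```bash
python3 look.py w20.png; python3 -c "
import cv2;a=cv2.imread('pics/w20.png');cv2.imwrite('pics/c20.png',a)"
```

```text
tcp [0.6177 0.0662 0.2098] t 13.225 xax [-0.976  0.216  0.006]
blue [ 413   72   30  166 2300] [427.2 154.1] [0.5875 0.1496 0.088 ]
  line 0.967382 -0.25332192 0.5884573 0.14926657
blue [347  86   6  28  33] [349.4  99.6] [0.5375 0.1012 0.088 ]
blue [363 167  26  77 972] [375.9 204.5] [0.6164 0.1056 0.088 ]
  line 0.9999984 0.0017911182 0.6166106 0.10564906
red [334   0  16  36 301] [340.5  12.9] [0.4868 0.1045 0.11  ]
```

View pics/c20.png

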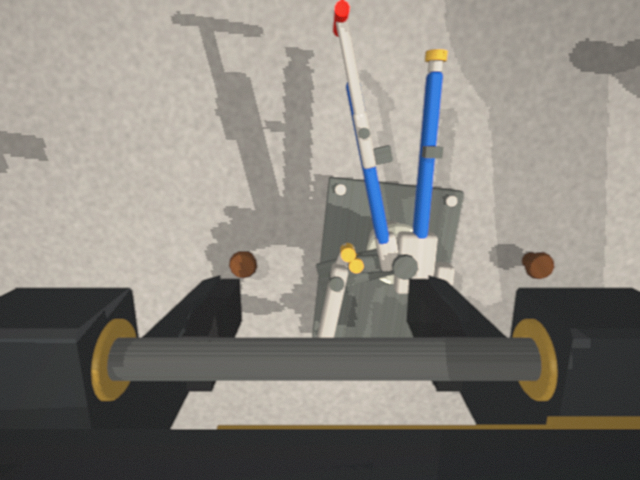

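The pliers are open as at the start: bars at −14.7° and 0°, post back at (0.487, 0.105). Both knobs stand in place and the robot is clear.

```bash
python3 -c "
from plant import env
print(env.get_obs()['wrist_force']); print(env.finish_job())"
```

```text
[ 0.19999331 -0.14309976 -0.52858756]
the job is handed in; nothing more can be done
None
```

I squeezed the handles at a set grip force of mostly 17 N, 20 N briefly, until the pliers locked. With the fingers opened, both bars stayed parallel. I then pulled the red post towards −y, the pliers sprang open, and I lifted clear and handed the job in at about 13 s.

**Last checks:**
- The bars are back at their starting spread: the fixed bar at −14.7° (−13.4° at first) and the moving bar at about 0°.
- The post is within about 2 mm of where it started.
- The swivel is about 0.06–0.07 rad, and the wrist force is near zero.
- Both knobs look untouched in the last picture. The mug, glue, tape, screwdriver and mallet were not checked at the end, but the arm did not go near them after the start.

**What went wrong or disagreed:**
- Two early move calls were refused because some fields were missing.
- My first pull passed over the top of the post without touching it, because the open fingertips sit about 30 mm behind the TCP. I repeated it lower with the fingers partly closed.
- The gripper opening read 22–26 mm at the lock, though the handles should be about 34 mm wide there. I did not explain this.
- I could not see the insert's depth; I take it as home because the pliers locked.

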